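# Balance the roller shaft on its carrying handle and move it to the empty cradle

### The job

The roller shaft lies in one of two wooden cradles, and nobody knows which of its drums is the heavier. Lift it a little by the swivelling carrying handle to see which end hangs down, set it back and slide the handle along the shaft, until the shaft hangs level from the handle, clear of its cradle; then carry it so over to the empty cradle and lay it home in both slots, keeping the handle uppermost, and let go. Never let the shaft tip steeply, and do not push the jars, the polish tin or the spool about.

Things in the scene. Friction and masses are not known exactly. Their poses are not given: they have to be found in the camera images.
- shaft_mid (a point): middle, on the axis, of a square steel shaft 14 x 14 x 310 mm, 0.4 to 0.8 kg with all it carries; x along it, z up. Starts in a cradle, axis 57 mm above the bench. At each end a collar (diameter 23 mm, from 103 mm out) and a grey drum (diameter 44 mm, 107 to 141 mm out). The drums look alike but each may weigh 50 to 240 g: the balance point lies up to 45 mm to either side
- carriage (a joint): position (m) of the carriage along the shaft from shaft_mid, + to the shaft's +x end, limits +-0.06; starts near +0.06. Stiff: stays put also when the shaft hangs tilted; moved by about 6 N along the shaft, more when fast. Slide it by the gripped handle while the shaft lies in its cradle; the shaft may first slip along its slots up to 12 mm from central, until a collar bears on a fork
- pivot (a point): swivel pin of the handle on the carriage, 40 mm above the shaft's axis; free about the line across the shaft, +-0.8 rad; a weak spring stands the released handle up. Lifted clear, the shaft tilts heavy end down: tan(tilt) = distance along the shaft from pin to balance point / about 44 mm. In a low lift (20 to 30 mm) far from balance the heavy end still rests in its fork, and the tilt is less
- grip (a point): centre of the handle's wooden block, 40 mm above the pin, 137 mm above the bench in the cradle: 22 mm along the shaft, 34 mm across, 40 mm high. Made to be gripped from above, across the 22 mm, one finger on each side along the shaft, so that the pads keep it upright. Axes as the shaft's
- cradle_a: fixed wooden cradle in which the shaft starts; origin under its middle on the bench, x along it: plank 200 x 64 x 14 mm, two forks 12 mm thick at 85 mm either side of the middle. Each fork has a slot open to the top, 18 mm wide, flat floor 50 mm above the bench, flared from 63 mm up to about 40 mm wide at the top, 80 mm above the bench
- cradle_b: the empty cradle, exactly like the other. A shaft home in it has its axis 57 mm above the bench, its middle within 12 mm (end play) of the cradle's middle along it, one collar and drum beyond each fork. Either end of the shaft may go to either side
- honey_jar: jar, diameter 64 mm, 99 mm high, standing between the cradles; origin at the centre of its foot; to be left alone
- polish_tin: round polish tin 64 x 70 mm, 20 mm high; origin at its foot; to be left alone
- spool: spool of thread, 40 x 69 mm with its loose end, 48 mm high; origin at its foot; to be left alone
- big_jar: large jar, diameter 93 mm, 132 mm high, off to the left; origin at its foot; to be left alone

How it is judged:
On the way:
1. the shaft hangs level (within about 7 degrees) and still from the gripped handle, clear of the cradles and of the bench (height (world z) of shaft_mid above 0.1 m and angle between shaft_mid's own x axis and vertical between 1.4508 and 1.6908 rad and angular speed of shaft below 0.3 rad/s and contact force between handle and the fingers above 0.5 N and contact force between shaft and cradle_a below 0.1 N), for 0.5 s.
At the end, for the whole second after the job is handed in: the shaft lies at rest in both slots of the cradle that was empty, level, its middle within 17 mm of the cradle's middle along it and 6 mm across, its axis 50 to 62 mm above the bench, the handle side up within about 8 degrees; the handle is released (x of shaft_mid in the frame of cradle_b between -0.017 and 0.017 m and y of shaft_mid in the frame of cradle_b between -0.006 and 0.006 m and z of shaft_mid in the frame of cradle_b between 0.05 and 0.062 m and angle between the x axis of shaft_mid and the x axis of cradle_b, either way round below 0.06 rad and angle between shaft_mid's own x axis and vertical between 1.5208 and 1.6208 rad and angle between shaft_mid's own z axis and vertical below 0.15 rad and linear speed of shaft below 0.02 m/s); the robot touches nothing.
It fails at once if the shaft tips more than about 31 degrees from level (angle between shaft_mid's own x axis and vertical below 1.0208 rad or angle between shaft_mid's own x axis and vertical above 2.1208 rad).
It fails at once if the honey jar is pushed more than 20 mm (distance of honey_jar from where it was at the start of the episode above 0.02 m).
It fails at once if the polish tin is pushed more than 20 mm (distance of polish_tin from where it was at the start of the episode above 0.02 m).
It fails at once if the thread spool is pushed more than 20 mm (distance of spool from where it was at the start of the episode above 0.02 m).
It fails at once if the large jar is pushed more than 20 mm (distance of big_jar from where it was at the start of the episode above 0.02 m).
It also fails if it takes over 72 s, if anything falls off the work surface, if the arm or the gripper's body presses on something with over 40 N, if the wrist force passes 120 N, or if a joint passes its speed limit or range.

### The arm

A 6-joint arm with a two-finger parallel gripper is mounted at the origin on the work surface; the furniture and walls round the work are solid. World frame = base frame: x ahead of the robot, y to its left, z up, the work surface at z = 0. Lengths are in m, angles in rad, forces in N, time in s.
With the tool pointing down it reaches from about 0.35 to 0.95 m from the base axis. Payload 17.4 kg.
Tool frame: the origin (TCP) lies between the finger pads; the fingertips stand 25 mm ahead of it and the grasp point (between the pads) lies 6 mm ahead of it (env.nose_length is the distance from the TCP to the fingertips, in m); z points along the fingers, y is the line along which they close (so a half turn about z gives the same grasp; the last joint's range is limited). The gripper opens to 93 mm and grips with 3 to 60 N. Pads are 15 mm wide; open, the fingers measure 128 mm over their backs; the gripper's body (75 mm by 188 mm) begins 65 mm behind the grasp point.
Start: joints at [-1.341, 0.116, 1.442, -0, 1.584, -0.038], TCP at [0.179, -0.651, 0.208] pointing down, gripper open.
Joint ranges: [-2.83, 2.83], [-0.83, 2.19], [0.07, 2.5], [-1.14, 4.28], [0.01, 3], [-2.97, 2.97]. Speed limits (rad/s): [1.89, 1.89, 2.22, 3.14, 3.14, 3.14].

### API

Orientations are given as a unit quaternion [x, y, z, w].
In Python, from bench import env gives the robot as it stands.
- The arm moves only by the shell command python3 -m pendant 'ROWS' [FORCE]. ROWS is JSON, a list of rows, each a list of 5 numbers: the shift along the world's x, y, z in units of 100 mm (1.0 is 100 mm), then the turn about the world's z in units of 30 degrees (1.0 is 30 degrees), then the gripper command: -1 is shut, 1 is fully open, values between are in proportion. In form: [[dx, dy, dz, twist, jaw], ...]. A call has 1 to 12 rows; each row is the pose to reach, as a shift and turn from the pose commanded when the call began; what a row does not reach only later rows make up. A row lasts 1/10 s, in which the tool goes at most 50 mm and 8.59 degrees, less where a joint would pass 70% of its speed; a pose out of reach is approached as far as the arm can. A call with a number of a shift or a turn outside -1 to 1 is refused whole. A call with a gripper value outside its range is refused whole. The fingers move at their own pace and stop on an object; FORCE is the grip in N (left out, the last holds). Time passes only in rows, so rows that repeat a pose let the fingers close. It gives the time, the measured TCP pose, the force, the opening and the grip force at its end, in the units of the state.
- env.read_state(): the state, without advancing time (a new reading comes with each control period).
- env.get_image(name): name is "side" or "top"; returns the picture (480x640x3 uint8, blue, green, red); there is no depth.
- env.camera_params(name): a dict with "fx", "fy", "cx", "cy" (pixels), "k1" (the pictures are not rectified: a ray, as slopes to the right and down, at radius r is drawn at 1 + k1 r^2 times it, then the intrinsics apply), "R" (3x3) and "t" (3): a world point X has camera coordinates R X + t. Camera axes: x right, y down, z forward; pixel columns grow to the right and rows downward; lengths in m; the calibration is good to about 2 mm. A picture is of the moment at which its call begins. camera_params takes no time and is no camera call.
- env.hand_in(): hands the job in; it is judged then, once.
The state is a dict: "t": time; "joint_pos": joint angles; "dq": joint speeds; "effort": joint torques, N m; "position": TCP position; "ee_rot": TCP orientation; "wrist_force": force on the tool from outside, world axes, zero at the start; "wrist_torque": the same for the moment, N m; "grip_width": finger opening in m; "finger_force": force on a finger pad.
Only numpy, scipy, OpenCV 4.12 (cv2) and the standard library are available. Lean on these libraries where they do the work, as an engineer would, in place of code of your own. Each camera call takes 0.05 s, during which the arm holds its last target. There are 200 camera calls.

## Working session

There is one attempt and no reset: what is moved stays moved. The work goes in short steps, Python scripts to look and compute and a shell command to move; the robot and the scene stay as the last step left them, time stands still between calls to the robot, and variables do not carry over. Pictures are saved under pics/ and viewed, at most 12 in all, crops included, and the job is handed in when it is done.

```bash
mkdir -p pics
python3 - <<'E'
from bench import env
import cv2
for n in("side","top"):
    cv2.imwrite(f"pics/{n}0.png",env.get_image(n)); p=env.camera_params(n); print(n,p)
s=env.read_state();print(s["t"],s["position"],s["ee_rot"],s["grip_width"],s["wrist_force"])
E
```

```text
side {'fx': 530.1599856052075, 'fy': 530.1599856052075, 'cx': 318.46301957351835, 'cy': 244.18824868355745, 'k1': -0.14223717449452936, 'R': array([[ 0.99753815,  0.06814398,  0.01655395],
       [ 0.04829841, -0.49648029, -0.86670328],
       [-0.0508419 ,  0.86536912, -0.49854928]]), 't': array([-0.54653894,  0.13541177,  0.91903941])}
top {'fx': 509.6098281658542, 'fy': 509.6098281658542, 'cx': 313.23691807578587, 'cy': 246.85921032960653, 'k1': -0.1282539390900444, 'R': array([[ 0.02345791, -0.99952258, -0.02010802],
       [-0.99316364, -0.02099864, -0.11482615],
       [ 0.11434909,  0.02266413, -0.99318207]]), 't': array([0.13609822, 0.54409551, 1.19972942])}
0.1 [ 0.17854784 -0.65076702  0.20760132] [ 9.91050671e-01  1.33485242e-01 -5.12467520e-05 -5.04468140e-04] 0.09268839404822754 [ 0.07316971 -0.44128657  0.12661177]
```

View pics/side0.png

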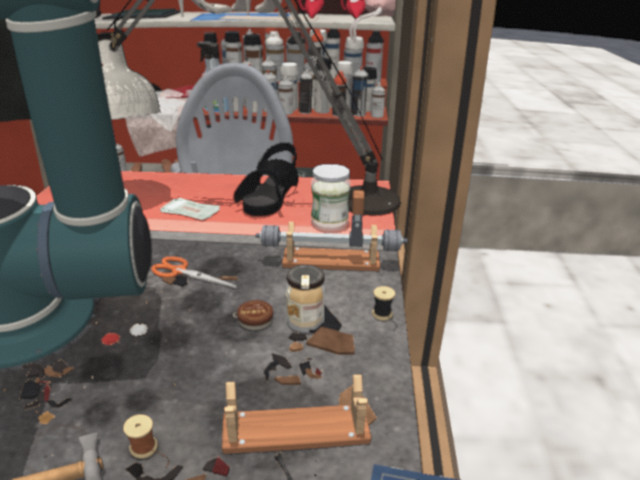

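View pics/top0.png

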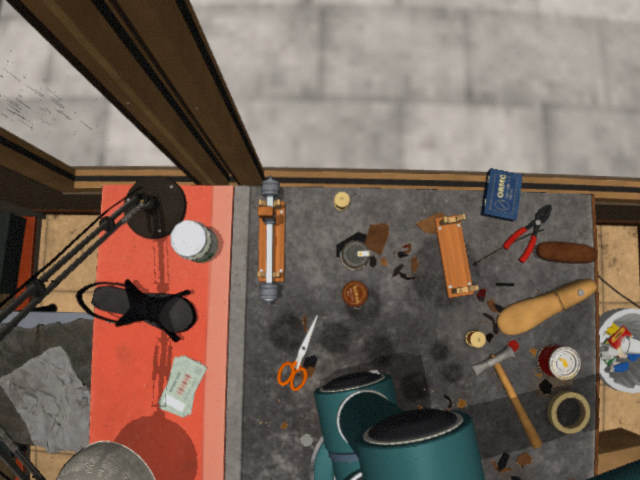

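The shaft lies in the far-left cradle (top ~(269,240)); the handle is at the far (+x) end (top ~(266,210), side ~(357,215)). The empty cradle is at top ~(455,257), with the honey jar at (355,252) between them. Next, enlarged crops.

Run:
```python
import cv2,numpy as np
s=cv2.imread("pics/side0.png");t=cv2.imread("pics/top0.png")
def c(i,x,y,k,w=400,h=300):
    o=cv2.resize(i[y:y+h//k,x:x+w//k],None,fx=k,fy=k,interpolation=cv2.INTER_CUBIC)
    o=cv2.copyMakeBorder(o,0,h-o.shape[0],0,w-o.shape[1],cv2.BORDER_CONSTANT)
    for a in range(0,w//k,10):
        cv2.line(o,(a*k,0),(a*k,6 if (x+a)%50 else 14),(0,255,255),1)
    for a in range(0,h//k,10):
        cv2.line(o,(0,a*k),(6 if (y+a)%50 else 14,a*k),(0,255,255),1)
    return o
A=np.hstack([c(s,250,180,2,400,300),c(t,230,170,2,400,300)])
B=np.hstack([c(s,210,360,2,400,300),c(t,400,190,2,400,300)])
cv2.imwrite("pics/c1.png",np.vstack([A,B]))
A=np.hstack([c(s,250,180,4,640,300)[:, :640][:, :400*1+240]])
```

```text
(no output)
```

View pics/c1.png

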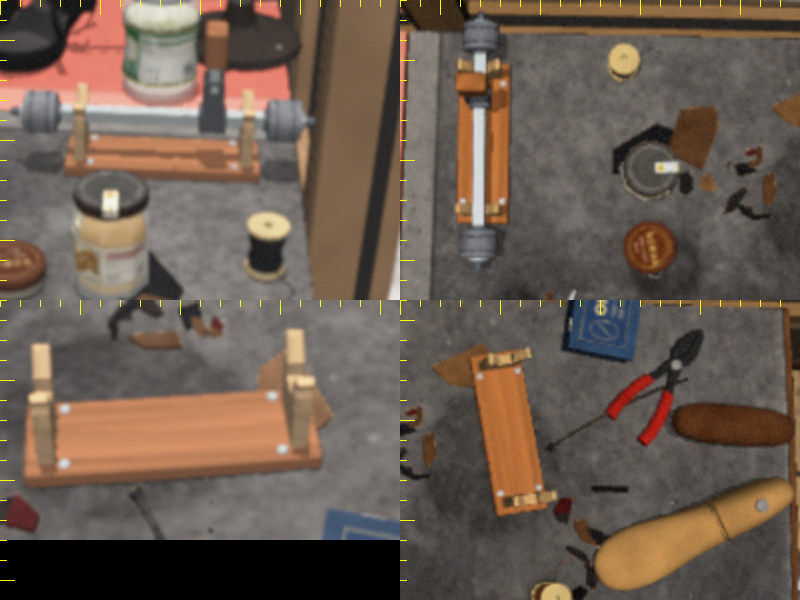

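```bash
cat > h.py <<'E'
from bench import env
import cv2,numpy as np
P={n:env.camera_params(n) for n in("side","top")}
def K(p): return np.array([[p["fx"],0,p["cx"]],[0,p["fy"],p["cy"]],[0,0,1.]])
def ray(n,uv):
    p=P[n];q=cv2.undistortPoints(np.array([[uv]],float),K(p),np.array([p["k1"],0,0,0]))[0,0]
    d=p["R"].T@np.array([q[0],q[1],1]);return -p["R"].T@p["t"],d/np.linalg.norm(d)
def onz(n,uv,z): c,d=ray(n,uv);return (c+d*(z-c[2])/d[2]).round(4)
def tri(us,ut):
    A=0;b=0;R=[ray("side",us),ray("top",ut)]
    for c,d in R:
        M=np.eye(3)-np.outer(d,d);A=A+M;b=b+M@c
    x=np.linalg.solve(A,b);return x.round(4),[round(float(np.linalg.norm(np.cross(x-c,d))),4) for c,d in R]
def proj(n,X):
    p=P[n];v=cv2.projectPoints(np.array(X,float).reshape(-1,1,3),cv2.Rodrigues(p["R"])[0],p["t"],K(p),np.array([p["k1"],0,0,0]))[0];return v.reshape(-1,2).round(1)
E
python3 - <<'E'
from h import *
print("grip",tri((358,202.5),(266.5,211)))
print("drumL",tri((270.5,235.5),(269.5,292.5)),onz("top",(269.5,292.5),.057))
print("drumR",tri((392,240.5),(270,186.5)),onz("top",(270,186.5),.057))
for z,l in((.014,[(436.5,218.5),(461.5,215),(473,294),(448.5,297.5)]),(.014,[(258,202.5),(285,202.5),(284,281),(258,281)])):
    q=[onz("top",u,z) for u in l];print("plank top",q,np.mean(q,0))
q=[onz("side",u,.014) for u in [(224,411.5),(365,406),(371,440),(222.5,446)]];print("B side",q,np.mean(q,0))
print("jar top",onz("top",(355,254),.099),"honey side",onz("side",(305,275),.099),"spool",onz("top",(342,200),.048),"tin",onz("top",(355,294),.02),"bigjar",onz("top",(193,240),.132), onz("side",(331,173),.132))
E
```

```text
grip (array([0.6064, 0.2519, 0.14  ]), [0.0005, 0.0005])
drumL (array([0.4297, 0.2483, 0.0583]), [0.0019, 0.0019]) [0.4278 0.2481 0.057 ]
drumR (array([0.6811, 0.2554, 0.0568]), [0.0014, 0.0014]) [0.6826 0.2555 0.057 ]
plank top [array([ 0.6203, -0.1553,  0.014 ]), array([ 0.6306, -0.2183,  0.014 ]), array([ 0.4352, -0.2452,  0.014 ]), array([ 0.4257, -0.1843,  0.014 ])] [ 0.52795  -0.200775  0.014   ]
plank top [array([0.6514, 0.2889, 0.014 ]), array([0.6526, 0.2214, 0.014 ]), array([0.4577, 0.218 , 0.014 ]), array([0.4561, 0.2818, 0.014 ])] [0.55445  0.252525 0.014   ]
B side [array([ 0.4271, -0.1841,  0.014 ]), array([ 0.6249, -0.156 ,  0.014 ]), array([ 0.6328, -0.2167,  0.014 ]), array([ 0.4378, -0.2438,  0.014 ])] [ 0.53065 -0.20015  0.014  ]
jar top [0.5189 0.051  0.099 ] honey side [0.5205 0.047  0.099 ] spool [0.6545 0.0811 0.048 ] tin [0.4298 0.0448 0.02  ] bigjar [0.5393 0.4172 0.132 ] [0.5454 0.4171 0.132 ]
```

Run:
```python
from h import *
for n,l in(("top",[(300,186),(400,190),(265,182),(235,184)]),("side",[(412,362),(418,420),(405,240),(402,190),(400,100)])):
    for u in l: print(n,u,onz(n,u,0),onz(n,u,.03),onz(n,u,.2))
# predicted column in side of plane x=.70,.72 at y=.25, z .2
for x in(.70,.72,.75): print(x,proj("side",[[x,.25,.0],[x,.25,.3],[x,.0,.0],[x,0,.3],[x,-.2,0]]).tolist(),proj("top",[[x,.25,0],[x,.25,.3],[x,0,0],[x,0,.3]]).tolist())
```

```text
top (300, 186) [0.6986 0.186  0.    ] [0.6915 0.1844 0.03  ] [0.6511 0.1755 0.2   ]
top (400, 190) [ 0.6935 -0.0663  0.    ] [ 0.6865 -0.0619  0.03  ] [ 0.6468 -0.0366  0.2   ]
top (265, 182) [0.7075 0.275  0.    ] [0.7001 0.2713 0.03  ] [0.6585 0.2504 0.2   ]
top (235, 184) [0.7012 0.3514 0.    ] [0.694  0.3459 0.03  ] [0.6532 0.3146 0.2   ]
side (412, 362) [ 0.7023 -0.0424  0.    ] [ 0.6963 -0.0757  0.03  ] [ 0.6623 -0.2642  0.2   ]
side (418, 420) [ 0.7016 -0.1647  0.    ] [ 0.6957 -0.1917  0.03  ] [ 0.6619 -0.3447  0.2   ]
side (405, 240) [0.7196 0.3618 0.    ] [0.7127 0.3078 0.03  ] [0.6737 0.0017 0.2   ]
side (402, 190) [0.7322 0.6413 0.    ] [0.7246 0.5729 0.03  ] [0.682  0.1855 0.2   ]
side (400, 100) [0.7936 1.6149 0.    ] [0.7829 1.4966 0.03  ] [0.7224 0.8261 0.2   ]
0.7 [[399.5, 265.9], [414.2, 125.7], [408.7, 344.8], [430.7, 179.2], [418.9, 439.4]] [[274.7, 185.0], [260.2, 149.0], [373.8, 186.9], [388.7, 151.3]]
0.72 [[409.1, 266.3], [425.2, 126.3], [420.5, 345.3], [444.9, 179.9], [433.3, 440.0]] [[275.0, 177.3], [260.6, 139.2], [373.8, 179.2], [388.7, 141.4]]
0.75 [[423.5, 267.0], [441.7, 127.1], [438.2, 346.2], [466.2, 181.0], [454.9, 440.8]] [[275.4, 165.9], [261.3, 124.6], [373.9, 167.7], [388.7, 126.7]]
```

Run:
```python
import cv2,numpy as np
s=cv2.imread("pics/side0.png");t=cv2.imread("pics/top0.png")
a=cv2.resize(s[120:420,380:480],None,fx=2,fy=2);b=cv2.resize(t[120:320,180:480],None,fx=2,fy=2)
b=cv2.copyMakeBorder(b,0,200,0,0,cv2.BORDER_CONSTANT)
cv2.imwrite("pics/c2.png",np.hstack([a,b]))
```

```text
(no output)
```

View pics/c2.png

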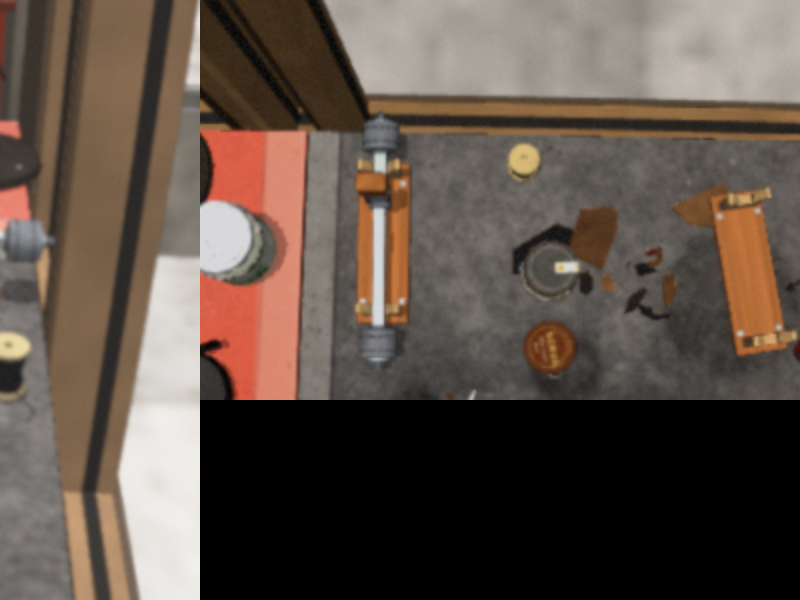

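Run:
```python
from h import *
for a in((440,365),(412,364)):
  for b in((265,168),(265,180)): print(a,b,tri(a,b))
```

```text
(440, 365) (265, 168) (array([ 0.8368,  0.3176, -0.3309]), [0.0021, 0.0021])
(440, 365) (265, 180) (array([ 0.8177,  0.3164, -0.3338]), [0.0213, 0.0213])
(412, 364) (265, 168) (array([ 0.7973,  0.3122, -0.3155]), [0.032, 0.032])
(412, 364) (265, 180) (array([ 0.7799,  0.3142, -0.3243]), [0.0131, 0.0131])
```

```bash
python3 -m pendant '[[0,0,1,0,1],[0,0,1,0,1]]' 10
python3 -m pendant '[[0.48,1,0,0.28,1],[0.48,1,0,0.28,1],[0.48,1,0,0.28,1]]' | tail -3
python3 -m pendant '[[0.48,1,0,0.28,1],[0.48,1,0,0.28,1],[0.48,1,0,0.28,1]]' | tail -1
python3 -m pendant '[[0.48,1,0,0.28,1],[0.48,1,0,0.28,1],[0.48,1,0,0.28,1]]' | tail -1
python3 -m pendant '[[0.48,1,0,0.28,1],[0.48,1,0,0.28,1],[0.48,1,0,0.28,1]]' | tail -1
python3 -m pendant '[[0.48,1,0,0.28,1],[0.48,1,0,0.28,1],[0.48,1,0,0.28,1]]' | tail -1
python3 -m pendant '[[0.48,1,0,0.28,1],[0.48,1,0,0.28,1],[0.48,1,0,0.28,1]]' | tail -1
python3 -m pendant '[[0.48,1,0,0.28,1],[0.48,1,0,0.28,1],[0.48,1,0,0.28,1]]' | tail -1
python3 -m pendant '[[0.48,0.9,0,0.28,0.3],[0.48,0.9,0,0.28,0.3],[0.48,0.9,0,0.28,0.3],[0.48,0.9,0,0.28,0.3]]' | tail -1
cat > st.py <<'E'
from bench import env
import numpy as np
s=env.read_state();q=s["ee_rot"];a=(2*np.arctan2(q[1],q[0])-np.pi/2)
a=(a+np.pi/2)%np.pi-np.pi/2
print("t",round(s["t"],2),"pos",np.round(s["position"],4),"closing yaw deg",round(np.degrees(a),2),"F",np.round(s["wrist_force"],1),"T",np.round(s["wrist_torque"],2),"w",round(float(s["grip_width"]),4),"ff",s["finger_force"])
E
python3 st.py
```

```text
t: 0.3
position: [0.1784, -0.6503, 0.3078]
ee_rot: [0.991, 0.134, -0.0, -0.002]
wrist_force: [0.2, -0.8, 0.7]
grip_width: 0.0931
finger_force: 0.0
wrist_force: [-1.2, -0.5, 0.3]
grip_width: 0.0931
finger_force: 0.0
finger_force: 0.0
finger_force: 0.0
finger_force: 0.0
finger_force: 0.0
finger_force: 0.0
finger_force: 0.0
finger_force: 0.0
t 2.8 pos [0.5632 0.1381 0.3073] closing yaw deg -7.48 F [-0.3 -0.6 -0.6] T [ 0.01 -0.08  0.03] w 0.0654 ff 0.0
```

```bash
python3 -m pendant '[[0.43,1,0,0.3,0.2],[0.43,1,0,0.3,0.2],[0.43,1,0,0.3,0.2],[0.43,1,-0.5,0.3,0.2],[0.43,1,-0.5,0.3,0.2]]' | tail -1
python3 -m pendant '[[0,0.14,0,0,0.2],[0,0.14,-0.4,0,0.2],[0,0.14,-0.5,0,0.2],[0,0.14,-0.5,0,0.2],[0,0.14,-0.5,0,0.2]]' | tail -1
python3 st.py
python3 - <<'E'
from h import *
s=env.get_image("side");cv2.imwrite("pics/g1.png",cv2.resize(s[110:290,240:480],None,fx=3,fy=3))
print(proj("side",[[.6064,.2519,.137]]))
E
```

```text
finger_force: 0.0
finger_force: 0.0
t 3.8 pos [0.6061 0.2529 0.2106] closing yaw deg 1.52 F [-0.2  0.   0.3] T [-0.05 -0.12 -0.  ] w 0.0558 ff 0.0
[[358.1 203.8]]
```

View pics/g1.png

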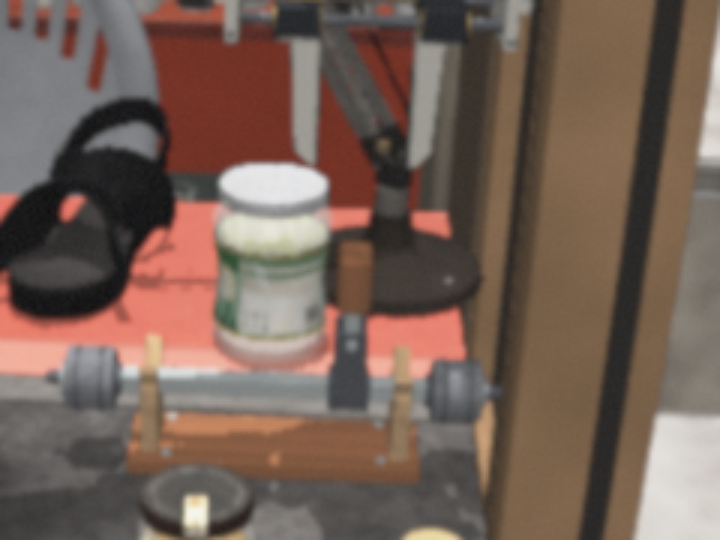

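The fingers (crop (305,160) and (425,160)) straddle the block at (355,275). I'll go down and grip.

```bash
python3 -m pendant '[[0,0,-0.3,0,0.2],[0,0,-0.6,0,0.2],[0,0,-0.67,0,0.2],[0,0,-0.67,0,0.2]]' | tail -1
python3 st.py
python3 -m pendant '[[0,0,0,0,-0.3],[0,0,0,0,-1],[0,0,0,0,-1],[0,0,0,0,-1],[0,0,0,0,-1],[0,0,0,0,-1]]' 30| tail -1
python3 st.py
python3 -m pendant '[[0,0,0.05,0,-1],[0,0,0.1,0,-1],[0,0,0.15,0,-1],[0,0,0.2,0,-1],[0,0,0.25,0,-1],[0,0,0.25,0,-1],[0,0,0.25,0,-1]]' | tail -1
python3 st.py
python3 - <<'E'
from h import *
s=env.get_image("side");cv2.imwrite("pics/g2.png",cv2.resize(s[170:290,240:440],None,fx=4,fy=4))
E
```

```text
finger_force: 0.0
t 4.25 pos [0.6056 0.253  0.1418] closing yaw deg 1.54 F [-0.2 -0.3  0.3] T [-0.02 -0.08 -0.01] w 0.0557 ff 0.0
finger_force: 30.0
t 4.85 pos [0.6058 0.2531 0.1416] closing yaw deg 1.54 F [ 0.1 -0.2  2.7] T [-0.12 -0.15 -0.01] w 0.0219 ff 30.002145767211914
finger_force: 30.0
t 5.55 pos [0.6057 0.2531 0.1664] closing yaw deg 1.54 F [ 0.7 -0.1 -3.2] T [-0.03 -0.2  -0.01] w 0.0215 ff 29.98637080192566
```

View pics/g2.png

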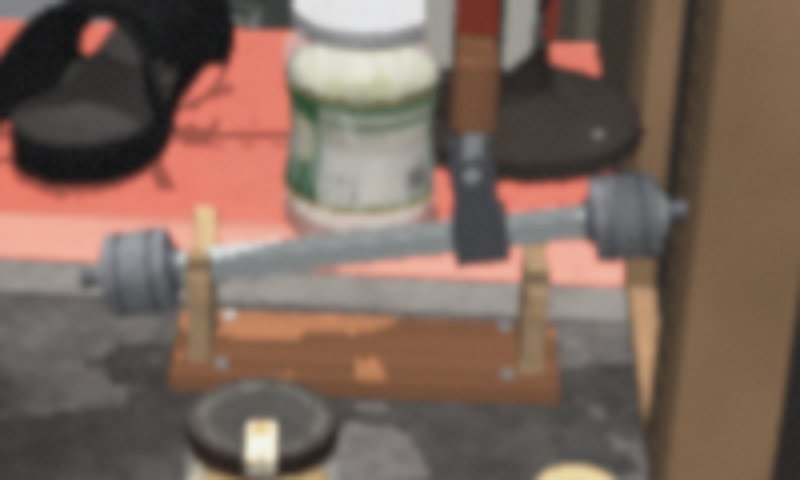

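The left (-x) drum hangs low (crop (140,270)) and the right one is raised (630,215), so the heavy end is toward -x. Set it back and slide the handle toward -x.

```bash
python3 -m pendant '[[0,0,-0.06,0,-1],[0,0,-0.12,0,-1],[0,0,-0.18,0,-1],[0,0,-0.22,0,-1],[0,0,-0.25,0,-1],[0,0,-0.25,0,-1]]' | tail -1
python3 st.py
python3 -m pendant '[[-0.04,0,0,0,-1],[-0.08,0,0,0,-1],[-0.12,0,0,0,-1],[-0.16,0,0,0,-1],[-0.2,-0.01,0,0,-1],[-0.24,-0.01,0,0,-1],[-0.28,-0.01,0,0,-1],[-0.32,-0.01,0,0,-1]]' | tail -1
python3 st.py
python3 -m pendant '[[-0.04,0,0,0,-1],[-0.08,0,0,0,-1],[-0.12,0,0,0,-1],[-0.16,0,0,0,-1],[-0.2,-0.01,0,0,-1],[-0.24,-0.01,0,0,-1],[-0.28,-0.01,0,0,-1],[-0.28,-0.01,0,0,-1]]' | tail -1
python3 st.py
python3 -m pendant '[[0,0,0.05,0,-1],[0,0,0.1,0,-1],[0,0,0.15,0,-1],[0,0,0.2,0,-1],[0,0,0.25,0,-1],[0,0,0.25,0,-1],[0,0,0.25,0,-1]]' | tail -1
python3 st.py
python3 - <<'E'
from h import *
s=env.get_image("side");cv2.imwrite("pics/g3.png",cv2.resize(s[170:290,240:440],None,fx=4,fy=4))
E
```

```text
finger_force: 30.0
t 6.2 pos [0.6057 0.2532 0.1417] closing yaw deg 1.55 F [0.3 0.5 1.2] T [-0.07 -0.06  0.02] w 0.0216 ff 29.99193102121353
finger_force: 30.1
t 7.0 pos [0.5738 0.2522 0.1416] closing yaw deg 1.54 F [ 6.   0.7 -0.4] T [ 0.1  -1.64  0.04] w 0.0218 ff 30.140648782253265
finger_force: 30.1
t 7.8 pos [0.5455 0.2512 0.1416] closing yaw deg 1.55 F [ 5.   1.3 -0.2] T [ 0.17 -1.27 -0.05] w 0.0211 ff 30.082422494888306
finger_force: 30.0
t 8.5 pos [0.5453 0.251  0.166 ] closing yaw deg 1.55 F [ 1.1 -0.7 -6.5] T [-0.02 -0.45 -0.01] w 0.0213 ff 29.994788467884064
```

View pics/g3.png

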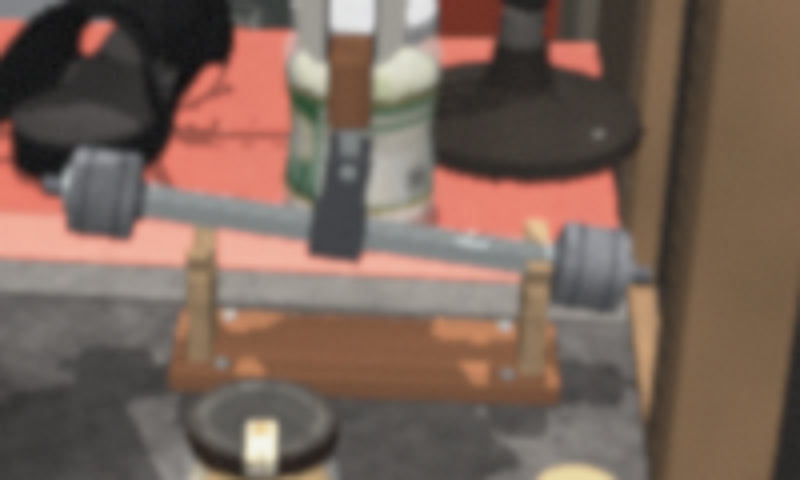

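The tilt has reversed: left drum up (105,192), right drum down (593,266). So balance lies between the two positions.

Run:
```python
from h import *
def ony(uv,y=.2515):
    c,d=ray("side",uv);return c+d*(y-c[1])/d[1]
def an(l,r,px):
    f=lambda q:ony((240+q[0]/4,170+q[1]/4))
    a,b=f(l),f(r);m=(a+b)/2;th=np.arctan2(b[2]-a[2],b[0]-a[0])
    c=(px-m[0])*np.cos(th)+0.04*0  # carriage
    # pin is at m+ c*u + .04*n, n=(-sin,cos)
    c=(px-(m[0]-.04*np.sin(th)))/np.cos(th)
    print(m.round(4),np.degrees(th).round(2),"len",np.hypot(*(b-a)[[0,2]]).round(4),"carr",c.round(4))
an((140,270),(628,217),.6057)
an((105,192),(593,266),.5453)
an((82,222),(568,242),.6057)  # initial: c1 px (41,111)*2,(284,121)*2 (offset 250,180 ->)
```

```text
[0.5632 0.2515 0.0744] 10.09 len 0.2497 carr 0.0503
[0.5473 0.2515 0.0821] -6.73 len 0.2491 carr -0.0067
[0.5343 0.2515 0.0797] 0.37 len 0.2462 carr 0.0717
```

Hanging free at about -6.7°, with the carriage about 5 mm too far toward -x. I'll track the drums by template matching, set down, and nudge toward +x.

```bash
cat > trk.py <<'E'
from h import *
import sys,os
s=env.get_image("side");cv2.imwrite("pics/raw_%s.png"%sys.argv[1],s)
if not os.path.exists("tpl.png"): cv2.imwrite("tpl.png",s)
T=cv2.imread("tpl.png");up=lambda i:cv2.resize(i,None,fx=4,fy=4,interpolation=cv2.INTER_CUBIC)
px,py=env.read_state()["position"][:2]
def ony(uv):
    c,d=ray("side",uv);return c+d*(py-c[1])/d[1]
out=[]
for (u,v) in((266,218),(388,236)):
    t=up(T[v-12:v+13,u-12:u+13]);x0,y0=u-45,v-40
    m=cv2.matchTemplate(up(s[y0:y0+90,x0:x0+90]),t,cv2.TM_CCOEFF_NORMED);_,sc,_,l=cv2.minMaxLoc(m)
    uv=(x0+l[0]/4+12+.25*(u==266),y0+l[1]/4+12+.5*(u==388));out.append(ony(uv));print(uv,round(sc,2),end=" ")
a,b=out;m=(a+b)/2;th=np.arctan2(b[2]-a[2],b[0]-a[0]);c=(px-m[0]+.04*np.sin(th))/np.cos(th)
print("\nmid",m.round(4),"tilt",np.degrees(th).round(2),"len",np.linalg.norm(b-a).round(4),"carr",c.round(4))
E
python3 trk.py a
python3 -m pendant '[[0,0,-0.06,0,-1],[0,0,-0.12,0,-1],[0,0,-0.18,0,-1],[0,0,-0.22,0,-1],[0,0,-0.25,0,-1],[0,0,-0.25,0,-1]]' | tail -1
python3 st.py; python3 trk.py b
python3 -m pendant '[[0.03,0,0,0,-1],[0.06,0,0,0,-1],[0.09,0,0,0,-1],[0.12,0,0,0,-1],[0.12,0,0,0,-1]]' | tail -1
python3 st.py; python3 trk.py c
```

```text
(266.25, 218.0) 1.0 (388.0, 236.5) 1.0 
mid [0.5471 0.251  0.0823] tilt -6.75 len 0.2485 carr -0.0065
finger_force: 30.0
t 9.2 pos [0.5458 0.2512 0.1417] closing yaw deg 1.54 F [-0.6 -0.6 -1.7] T [-0.06 -0.16 -0.02] w 0.021 ff 29.99184787273407
(254.0, 205.75) 0.55 (390.5, 240.25) 0.88 
mid [0.538  0.2511 0.0912] tilt -13.01 len 0.2837 carr -0.0012
finger_force: 30.0
t 9.75 pos [0.5581 0.2511 0.1416] closing yaw deg 1.54 F [-4.1  0.4  5. ] T [0.02 0.86 0.07] w 0.0215 ff 29.99644249677658
(254.0, 205.5) 0.55 (396.25, 240.75) 0.68 
mid [0.5439 0.2511 0.0912] tilt -12.7 len 0.2954 carr 0.0055
```

```bash
cat > trk2.py <<'E'
from h import *
import sys
if sys.argv[2:]: s=cv2.imread("pics/raw_%s.png"%sys.argv[1])
else: s=env.get_image("side");cv2.imwrite("pics/raw_%s.png"%sys.argv[1],s)
T=cv2.imread("pics/side0.png");up=lambda i:cv2.resize(i,None,fx=4,fy=4,interpolation=cv2.INTER_CUBIC)
px,py=env.read_state()["position"][:2]
if sys.argv[2:]: px=float(sys.argv[2])
def ony(uv):
    c,d=ray("side",uv);return c+d*(py-c[1])/d[1]
out=[]
for (u,v,f) in((270,235,.5),(392,240,0)):
    t=up(T[v-8:v+9,u-9:u+10]);x0,y0=u-40,v-45
    m=cv2.matchTemplate(up(s[y0:y0+75,x0:x0+65]),t,cv2.TM_CCOEFF_NORMED);_,sc,_,l=cv2.minMaxLoc(m)
    uv=(x0+l[0]/4+9+f,y0+l[1]/4+8+.5);out.append(ony(uv));print(uv,round(sc,2),end=" ")
a,b=out;m=(a+b)/2;th=np.arctan2(b[2]-a[2],b[0]-a[0]);c=(px-m[0]+.04*np.sin(th))/np.cos(th)
print("\nmid",m.round(4),"tilt",np.degrees(th).round(2),"len",np.linalg.norm(b-a).round(4),"carr",c.round(4))
E
cp pics/side0.png pics/raw_0.png
python3 trk2.py 0 .6057; python3 trk2.py a .5453; python3 trk2.py b .5458; python3 trk2.py c .5581
```

```text
(270.5, 235.5) 1.0 (392.0, 240.5) 1.0 
mid [0.5552 0.2511 0.0579] tilt 0.44 len 0.2481 carr 0.0508
(268.0, 255.75) 0.81 (388.25, 237.0) 0.96 
mid [0.5478 0.2511 0.0373] tilt 13.34 len 0.2534 carr 0.007
(264.75, 205.0) 0.86 (390.5, 240.5) 0.99 
mid [0.5489 0.2511 0.0923] tilt -14.76 len 0.2634 carr -0.0137
(262.75, 205.5) 0.86 (396.0, 241.0) 0.93 
mid [0.5525 0.2511 0.0914] tilt -13.81 len 0.278 carr -0.004
```

```bash
sed -i 's/^a,b=out.*/a,b=out;m=b[0]-.1274;c=px-m/; s/^print("\\nmid.*/print("flat mid",m.round(4),"carr",c.round(4))/' trk2.py
python3 trk2.py 0 .6057;python3 trk2.py b .5458; python3 trk2.py c .5581
python3 -m pendant '[[0.03,0,0,0,-1],[0.05,0,0,0,-1],[0.07,0,0,0,-1],[0.07,0,0,0,-1],[0.07,0,0,0,-1]]' | tail -1
python3 st.py; python3 trk2.py d
```

```text
(270.5, 235.5) 1.0 (392.0, 240.5) 1.0 flat mid 0.5519 carr 0.0538
(264.75, 205.0) 0.86 (390.5, 240.5) 0.99 flat mid 0.5489 carr -0.0031
(262.75, 205.5) 0.86 (396.0, 241.0) 0.93 flat mid 0.5601 carr -0.002
finger_force: 30.0
t 10.3 pos [0.5648 0.2511 0.1416] closing yaw deg 1.54 F [-5.5  0.4  5.4] T [-0.03  1.1   0.03] w 0.0213 ff 30.009241104125977
(264.5, 205.0) 0.86 (398.75, 241.0) 0.94 flat mid 0.5656 carr -0.0009
```

```bash
python3 -m pendant '[[0.02,0,0,0,-1],[0.03,0,0,0,-1],[0.04,0,0,0,-1],[0.04,0,0,0,-1],[0.04,0,0,0,-1]]' | tail -1
python3 st.py; python3 trk2.py e
```

```text
finger_force: 30.0
t 10.85 pos [0.5687 0.2512 0.1416] closing yaw deg 1.54 F [-6.5 -0.2  4.9] T [-0.05  1.18 -0.05] w 0.0217 ff 30.020529627799988
(263.5, 205.25) 0.86 (398.75, 241.0) 0.94 flat mid 0.5656 carr 0.0031
```

The shaft now bears on its fork and the carriage moved. Lift and check.

```bash
python3 -m pendant '[[0,0,0.05,0,-1],[0,0,0.1,0,-1],[0,0,0.15,0,-1],[0,0,0.2,0,-1],[0,0,0.3,0,-1],[0,0,0.4,0,-1],[0,0,0.45,0,-1],[0,0,0.5,0,-1],[0,0,0.5,0,-1],[0,0,0.5,0,-1]]' | tail -1
python3 st.py
python3 - <<'E'
from h import *
s=env.get_image("side");cv2.imwrite("pics/g4.png",cv2.resize(s[150:270,240:440],None,fx=4,fy=4))
E
```

```text
finger_force: 30.0
t 11.9 pos [0.5686 0.251  0.1911] closing yaw deg 1.54 F [ 0.2 -0.3 -6. ] T [-0.1  -0.1   0.04] w 0.0216 ff 29.981429278850555
```

View pics/g4.png

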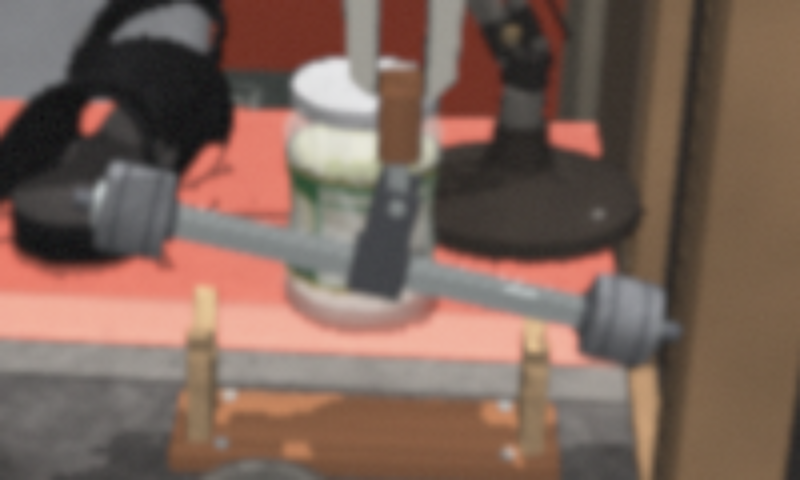

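Left drum (138,208), right drum (625,320): still right end down, about 11°, so the carriage needs about 8.5 mm more toward +x.

```bash
python3 -m pendant '[[0,0,-0.1,0,-1],[0,0,-0.2,0,-1],[0,0,-0.28,0,-1],[0,0,-0.35,0,-1],[0,0,-0.4,0,-1],[0,0,-0.45,0,-1],[0,0,-0.5,0,-1],[0,0,-0.5,0,-1]]' | tail -1
python3 st.py
python3 trk2.py f0
python3 -m pendant '[[0.02,0,0,0,-1],[0.04,0,0,0,-1],[0.06,0,0,0,-1],[0.08,0,0,0,-1],[0.09,0,0,0,-1],[0.09,0,0,0,-1]]' | tail -1
python3 st.py; python3 trk2.py f
```

```text
finger_force: 30.0
t 12.75 pos [0.5688 0.2512 0.1416] closing yaw deg 1.55 F [-1.3  0.7 -1.8] T [-0.03  0.13 -0.04] w 0.0219 ff 29.99991685152054
(263.25, 205.25) 0.86 (398.75, 241.0) 0.94 flat mid 0.5656 carr 0.0031
finger_force: 30.1
t 13.4 pos [0.5774 0.2512 0.1415] closing yaw deg 1.55 F [-5.8  0.8  1.5] T [-0.03  1.2  -0.01] w 0.0216 ff 30.10905146598816
(277.25, 235.5) 0.87 (399.0, 241.25) 0.92 flat mid 0.5662 carr 0.0112
```

```bash
python3 -m pendant '[[0,0,0.05,0,-1],[0,0,0.1,0,-1],[0,0,0.15,0,-1],[0,0,0.2,0,-1],[0,0,0.3,0,-1],[0,0,0.4,0,-1],[0,0,0.5,0,-1],[0,0,0.6,0,-1],[0,0,0.68,0,-1],[0,0,0.7,0,-1],[0,0,0.7,0,-1],[0,0,0.7,0,-1]]' | tail -1
python3 st.py
python3 - <<'E'
from h import *
s=env.get_image("side");cv2.imwrite("pics/raw_g.png",s);cv2.imwrite("pics/g5.png",cv2.resize(s[130:250,240:440],None,fx=4,fy=4))
E
```

```text
finger_force: 30.0
t 14.65 pos [0.5775 0.251  0.2107] closing yaw deg 1.54 F [ 0.3 -0.4 -6.2] T [-0.05 -0.1  -0.02] w 0.0217 ff 29.985410571098328
```

View pics/g5.png

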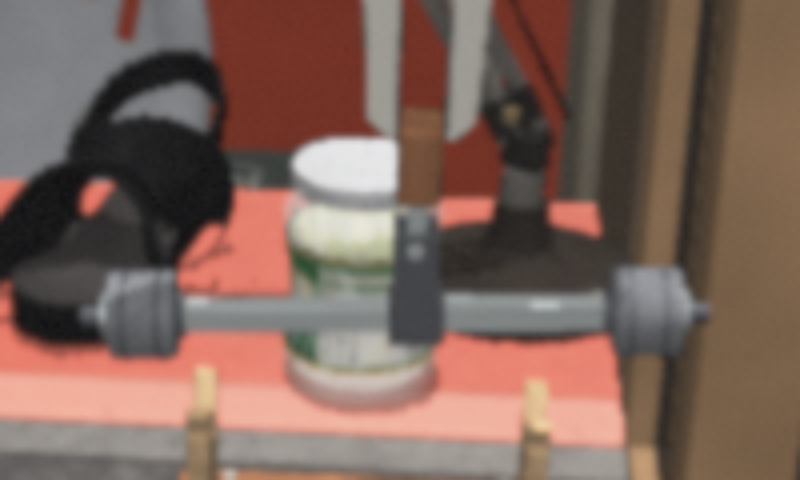

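Near level now: left drum (145,312), right drum (652,310).

Run:
```python
from h import *
def f(q,y):
    c,d=ray("side",(240+q[0]/4,130+q[1]/4));return c+d*(y-c[1])/d[1]
a,b=f((145,312),.251-.0035),f((652,310),.251+.0035);m=(a+b)/2;th=np.arctan2(b[2]-a[2],b[0]-a[0])
print(a,b,m,np.degrees(th),"carr",(.5775-m[0]+.04*np.sin(th)))
```

```text
[0.44503352 0.2475     0.12206487] [0.69493956 0.2545     0.13241188] [0.56998654 0.251      0.12723837] 2.370897398308167 carr 0.009168187049724497
```

Tilt is about +2.4°, within tolerance. Hold it still, then raise and carry.

```bash
python3 -m pendant '[[0,0,0,0,-1],[0,0,0,0,-1],[0,0,0,0,-1],[0,0,0,0,-1],[0,0,0,0,-1],[0,0,0,0,-1],[0,0,0,0,-1],[0,0,0,0,-1]]' | tail -1
python3 -m pendant '[[0,0,0.1,0,-1],[0,0,0.2,0,-1],[0,0,0.3,0,-1],[0,0,0.4,0,-1],[0,0,0.5,0,-1],[0,0,0.57,0,-1],[0,0,0.6,0,-1],[0,0,0.6,0,-1]]' | tail -1
python3 -m pendant '[[0,-0.05,0,0,-1],[0,-0.15,0,0,-1],[-0.01,-0.3,0,0.01,-1],[-0.03,-0.45,0,0.02,-1],[-0.05,-0.6,0,0.03,-1],[-0.07,-0.75,0,0.04,-1],[-0.09,-0.9,0,0.05,-1]]' | tail -1
python3 -m pendant '[[-0.02,-0.2,0,0.01,-1],[-0.04,-0.4,0,0.02,-1],[-0.06,-0.6,0,0.03,-1],[-0.08,-0.8,0,0.04,-1],[-0.1,-1,0,0.05,-1]]' | tail -1
python3 -m pendant '[[-0.02,-0.2,0,0.01,-1],[-0.04,-0.4,0,0.02,-1],[-0.06,-0.6,0,0.03,-1],[-0.08,-0.8,0,0.04,-1],[-0.1,-1,0,0.05,-1]]' | tail -1
python3 -m pendant '[[-0.02,-0.2,0,0.01,-1],[-0.04,-0.4,0,0.02,-1],[-0.06,-0.6,0,0.03,-1],[-0.08,-0.8,0,0.05,-1],[-0.1,-0.95,0,0.06,-1],[-0.1,-1,0,0.07,-1],[-0.1,-1,0,0.07,-1],[-0.1,-1,0,0.07,-1]]' | tail -1
python3 st.py
```

```text
finger_force: 30.0
finger_force: 30.0
finger_force: 30.0
finger_force: 30.0
finger_force: 30.0
finger_force: 30.0
t 18.8 pos [ 0.5385 -0.1387  0.2713] closing yaw deg 8.14 F [-0.7  0.4 -5.1] T [ 0.02 -0.09  0.04] w 0.0213 ff 29.985909461975098
```

```bash
python3 -m pendant '[[0,-0.15,0,0,-1],[-0.01,-0.3,0,0,-1],[-0.01,-0.45,-0.1,0,-1],[-0.01,-0.56,-0.2,0,-1],[-0.01,-0.61,-0.35,0,-1],[-0.01,-0.61,-0.5,0,-1],[-0.01,-0.61,-0.65,0,-1],[-0.01,-0.61,-0.75,0,-1],[-0.01,-0.61,-0.8,0,-1],[-0.01,-0.61,-0.8,0,-1],[-0.01,-0.61,-0.8,0,-1]]' | tail -1
python3 st.py
python3 - <<'E'
from h import *
s=env.get_image("side");t=env.get_image("top")
a=cv2.resize(s[290:470,200:400],None,fx=2.5,fy=2.5);b=cv2.resize(t[170:320,390:510],None,fx=2.5,fy=2.5)
b=cv2.copyMakeBorder(b,0,a.shape[0]-b.shape[0],0,0,cv2.BORDER_CONSTANT)
cv2.imwrite("pics/g6.png",np.hstack([a,b]))
E
```

```text
finger_force: 30.0
t 19.9 pos [ 0.5378 -0.1998  0.1919] closing yaw deg 8.16 F [ 0.9 -0.1 -5.4] T [ 0.01 -0.1  -0.04] w 0.0218 ff 29.989982843399048
```

View pics/g6.png

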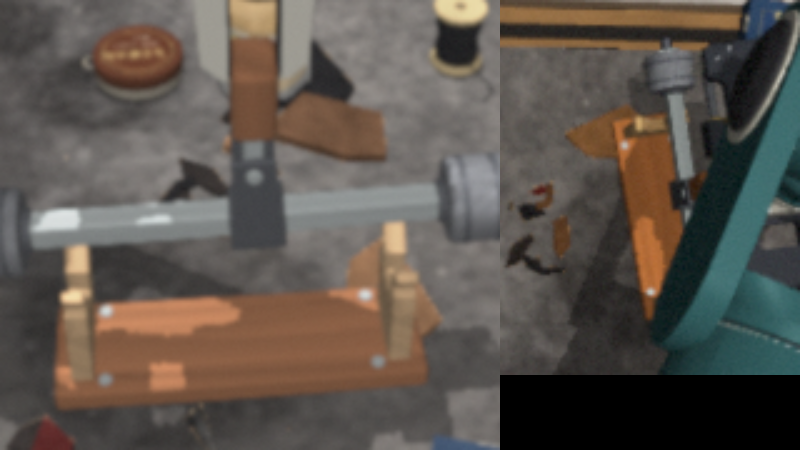

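Run:
```python
from h import *
print("pred",proj("side",[[.652,-.1835,.106],[.406,-.218,.106]]).tolist(),"obs 388,369.2 / 202,383",proj("top",[[.652,-.1835,.106]]),"obs 458,198")
print("R drum",tri((388,369.2),(458,198)))
print("pin top",tri((200+253/2.5,290+177/2.5),(390+181/2.5,170+185/2.5)))
```

```text
pred [[390.8, 373.3], [195.9, 380.1]] obs 388,369.2 / 202,383 [[457.1 198.5]] obs 458,198
R drum (array([ 0.6496, -0.1837,  0.1136]), [0.002, 0.002])
pin top (array([ 0.5404, -0.1897,  0.1255]), [0.0035, 0.0035])
```

Shaft is over the cradle, right drum where predicted (side (388,369), top (458,198)), tilt about 3°. Lowering.

```bash
python3 -m pendant '[[0,0,-0.05,0,-1],[0,0,-0.1,0,-1],[0,0,-0.15,0,-1],[0,0,-0.2,0,-1],[0,0,-0.25,0,-1],[0,0,-0.3,0,-1],[0,0,-0.3,0,-1]]' | tail -1
python3 st.py
python3 -m pendant '[[0,0,-0.04,0,-1],[0,0,-0.08,0,-1],[0,0,-0.12,0,-1],[0,0,-0.16,0,-1],[0,0,-0.18,0,-1],[0,0,-0.2,0,-1],[0,0,-0.2,0,-1],[0,0,-0.2,0,-1]]' | tail -1
python3 st.py
python3 - <<'E'
from h import *
s=env.get_image("side");t=env.get_image("top")
cv2.imwrite("pics/raw_hs.png",s);cv2.imwrite("pics/raw_ht.png",t)
T=cv2.imread("pics/g6.png")
T1=cv2.resize(T[0:450,0:500],None,fx=.4,fy=.4)[65:95,177:199] # drum R in prior side
m=cv2.matchTemplate(s[330:460,340:420],T1,cv2.TM_CCOEFF_NORMED);_,sc,_,l=cv2.minMaxLoc(m)
u=np.array([340+l[0]+11,330+l[1]+14.2]);print(u,sc,"pred home",proj("side",[[.652,-.1835,.057]]))
c,d=ray("side",u);print("R drum on y=-.1837:",c+d*(-.1837-c[1])/d[1])
E
```

```text
finger_force: 30.0
t 20.7 pos [ 0.5373 -0.1999  0.1603] closing yaw deg 8.14 F [-0.4  0.4 -5.4] T [ 0.02 -0.08 -0.01] w 0.0212 ff 29.99007135629654
finger_force: 30.0
t 21.5 pos [ 0.5377 -0.1999  0.1413] closing yaw deg 8.15 F [ 0.2  1.1 -0.3] T [ 0.32 -0.17  0.05] w 0.0216 ff 29.96916264295578
[382.  399.2] 0.9541840553283691 pred home [[387.4 400.1]]
R drum on y=-.1837: [ 0.64459697 -0.1837      0.05834824]
```

Seated: weight off the wrist, right drum at z ≈ 58 mm. Release and retreat.

```bash
python3 -m pendant '[[0,0,0,0,-0.4],[0,0,0,0,-0.2],[0,0,0,0,0.1],[0,0,0,0,0.2],[0,0,0,0,0.2],[0,0,0,0,0.2],[0,0,0,0,0.2]]' | tail -1
python3 st.py
python3 -m pendant '[[0,0,0.1,0,0.2],[0,0,0.3,0,0.2],[0,0,0.6,0,0.2],[0,0,1,0,0.2],[0,0,1,0,0.2]]' | tail -1
python3 -m pendant '[[-0.3,0.3,0.4,0,0.2],[-0.6,0.6,0.8,0,0.2],[-0.9,0.9,1,0,0.2],[-0.9,0.9,1,0,0.2],[-0.9,0.9,1,0,0.2]]' | tail -1
python3 -m pendant '[[-0.3,0.4,0,0,0.2],[-0.6,0.8,0,0,0.2],[-0.6,1,0,0,0.2],[-0.6,1,0,0,0.2],[-0.6,1,0,0,0.2],[-0.6,1,0,0,0.2],[-0.6,1,0,0,0.2],[-0.6,1,0,0,0.2]]' | tail -1
python3 st.py
python3 - <<'E'
from h import *
s=env.get_image("side");t=env.get_image("top")
a=cv2.resize(s[290:470,170:420],None,fx=1.6,fy=1.6);b=cv2.resize(t[170:320,390:510],None,fx=3,fy=3)
a=cv2.copyMakeBorder(a,0,b.shape[0]-a.shape[0],0,0,cv2.BORDER_CONSTANT)
cv2.imwrite("pics/g7.png",np.hstack([a,b]))
E
```

```text
finger_force: 0.0
t 22.3 pos [ 0.5376 -0.1999  0.1413] closing yaw deg 8.15 F [-0.   0.   0.2] T [-0.03 -0.15  0.04] w 0.0557 ff 0.0
finger_force: 0.0
finger_force: 0.0
finger_force: 0.0
t 24.1 pos [ 0.3879 -0.0106  0.3409] closing yaw deg 8.08 F [-0.1 -0.4 -0.5] T [-0.01 -0.07 -0.02] w 0.0558 ff 0.0
```

View pics/g7.png

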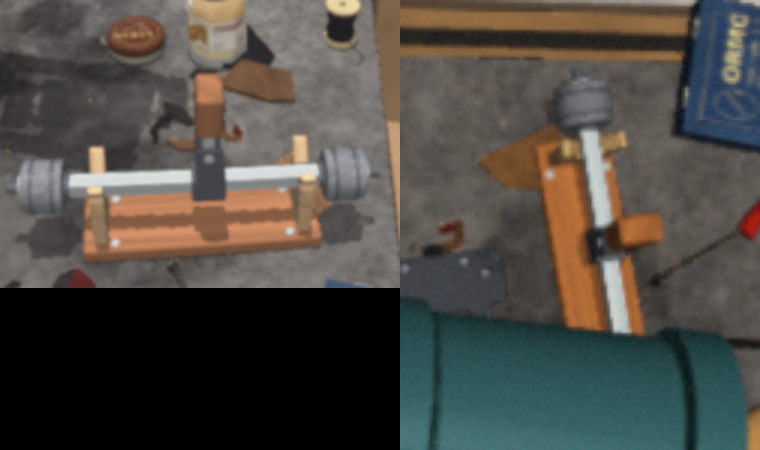

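Run:
```python
from h import *
print("grip",tri((170+209/1.6,290+100/1.6),(390+238/3,170+231/3)),"mid-block pred",proj("top",[[.5377,-.2,.137]]),proj("side",[[.5377,-.2,.137]]))
a,b=[onz("side",(170+u/1.6,290+v/1.6),.057) for u,v in((42,187),(345,174))]
print(a,b,(a+b)/2,np.arctan2(b[1]-a[1],b[0]-a[0]))
print(tri((170+345/1.6,290+174/1.6),(390+184/3,170+104/3)))
```

```text
grip (array([ 0.5359, -0.1988,  0.1464]), [0.0011, 0.0011]) mid-block pred [[468.6 246.2]] [[301.  359.1]]
[ 0.4009 -0.2183  0.057 ] [ 0.6497 -0.1812  0.057 ] [ 0.5253  -0.19975  0.057  ] 0.14802504895935656
(array([ 0.6484, -0.182 ,  0.0575]), [0.0012, 0.0012])
```

The shaft's middle is at (0.525, -0.200, 0.057), about 4 mm from the cradle's middle. It is aligned and upright, and the arm is clear.

```bash
python3 -c "
from bench import env
print(env.hand_in())"
```

```text
the job is handed in; nothing more can be done
None
```

The job is handed in: I balanced the shaft to within about 3° of level, carried it over and laid it in both slots of the empty cradle, its middle about 4 mm from the cradle's; the handle is up and released, and no jar, tin or spool was touched (the hand-in returned no verdict).

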